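# Find the loaded purge box and set its gas valve

### The job

One of the two blue purge boxes holds the steel U-bracket, the other only a copper ring: lift the lids, at least half way up, until you have seen the bracket in its box. Close whatever you opened, and only then turn the lever of the valve beside the bracket's box to the green mark at 45 degrees (within about 5 degrees) and let go. Leave the other valve as it stands and do not disturb the other things on the bench.

Things in the scene. Friction and masses are not known exactly. Their poses are not given: they have to be found in the camera images.
- left_station: Left purge station, fixed: dark base plate 170 x 250 x 8 mm with an opaque blue box (130 x 110 mm, 4 mm walls, rim 78 mm above the bench) and, outboard (+y), a brass ball valve piped to it in copper. Origin: underside centre of the plate; x away from the robot (yaw to 0.2 rad either way), z up. Box centre at y = -55 mm, valve axis at y = 55 mm, both at x = 0.
- left_box_in (a point): Centre of the inner floor of the left box, 12 mm above the bench (inside 122 x 102 mm, 66 mm deep). Axes as the station.
- left_lid (a joint): Opening of the left box's aluminium lid (132 x 112 x 6 mm, 0.2 kg), rad: 0 closed, stop at 1.6. Hinged on the box's edge nearest the robot: the far edge lifts, up and back towards the robot. Stiff hinge (0.24 N m; about 4 N at the handle with the weight): the lid stays where it is left. The inside is well seen from about 0.8.
- left_lid_hinge (a point): Middle of the left lid's hinge line, 65 mm from the box centre towards the robot, 78.5 mm above the bench. Axes turn with the lid: y along the hinge; closed, x points away from the robot along the lid and z up; opening turns x up.
- left_lid_handle (a point): Middle of the round black bar handle on the left lid: 10 mm thick, parallel to the hinge, 54 mm clear between its posts, its axis 30 mm above the lid's top face; 110 mm along the lid's x and 36 mm along its z from the hinge line. Axes as the lid.
- left_valve (a joint): Angle of the left valve's lever, rad: 0 shut (lever along station +x, over the black mark), growing counter-clockwise seen from above (swings outboard, +y) to a stop at 1.571 (red mark). Green mark at 0.785 (45 degrees), thin grey marks at 0.393 and 1.178. Starts between 0 and 0.35. Friction 0.15 N m (about 2 N at the sleeve): it stays where it is left.
- left_valve_axis (a point): Point on the left valve's vertical axis, 96 mm above the bench, level with the middle of the lever's sleeve. Axes as the station. A white dial of radius 52 mm with the coloured marks lies around the axis, its top 76 mm above the bench.
- left_lever_grip (a point): Middle of the yellow sleeve of the left valve's lever: 56 mm long, 14 mm wide, 22 mm tall (85 to 107 mm above the bench), 90 mm from the valve axis, beyond the dial's rim. Axes turn with the lever: x outward along it, z up.
- right_station: Right purge station, fixed: dark base plate 170 x 250 x 8 mm with an opaque blue box (130 x 110 mm, 4 mm walls, rim 78 mm above the bench) and, outboard (-y), a brass ball valve piped to it in copper. Origin: underside centre of the plate; x away from the robot (yaw to 0.2 rad either way), z up. Box centre at y = 55 mm, valve axis at y = -55 mm, both at x = 0.
- right_box_in (a point): Centre of the inner floor of the right box, 12 mm above the bench (inside 122 x 102 mm, 66 mm deep). Axes as the station.
- right_lid (a joint): Opening of the right box's aluminium lid (132 x 112 x 6 mm, 0.2 kg), rad: 0 closed, stop at 1.6. Hinged on the box's edge nearest the robot: the far edge lifts, up and back towards the robot. Stiff hinge (0.24 N m; about 4 N at the handle with the weight): the lid stays where it is left. The inside is well seen from about 0.8.
- right_lid_hinge (a point): Middle of the right lid's hinge line, 65 mm from the box centre towards the robot, 78.5 mm above the bench. Axes turn with the lid: y along the hinge; closed, x points away from the robot along the lid and z up; opening turns x up.
- right_lid_handle (a point): Middle of the round black bar handle on the right lid: 10 mm thick, parallel to the hinge, 54 mm clear between its posts, its axis 30 mm above the lid's top face; 110 mm along the lid's x and 36 mm along its z from the hinge line. Axes as the lid.
- right_valve (a joint): Angle of the right valve's lever, rad: 0 shut (lever along station +x, over the black mark), growing clockwise seen from above (swings outboard, -y) to a stop at 1.571 (red mark). Green mark at 0.785 (45 degrees), thin grey marks at 0.393 and 1.178. Starts between 0 and 0.35. Friction 0.15 N m (about 2 N at the sleeve): it stays where it is left.
- right_valve_axis (a point): Point on the right valve's vertical axis, 96 mm above the bench, level with the middle of the lever's sleeve. Axes as the station. A white dial of radius 52 mm with the coloured marks lies around the axis, its top 76 mm above the bench.
- right_lever_grip (a point): Middle of the yellow sleeve of the right valve's lever: 56 mm long, 14 mm wide, 22 mm tall (85 to 107 mm above the bench), 90 mm from the valve axis, beyond the dial's rim. Axes turn with the lever: x outward along it, z up.
- bracket: The bright steel U-bracket waiting to be purged: 46 x 40 x 34 mm, 4 mm thick, two upright sides, 0.12 kg; open side up, lying on the floor of one of the two boxes. Origin: underside centre.
- collar: A copper ring 48 mm across, 22 mm high, lying in the other box. Origin: underside centre.
- nozzle: Bystander: terracotta torch nozzle, 22 mm across, 45 mm tall, standing beyond the stations. Origin: centre of its underside.
- brush: Bystander: brush lying beyond the stations. Origin: centre of its underside.
- spray: Bystander: black spray can with a pale top, 52 mm across, 150 mm tall, standing beyond the stations. Origin: centre of its underside.
- spare: Bystander: spare steel U-bracket of the same form (46 x 40 x 34 mm) lying on the bench just beyond the gap between the stations; not part of the job. Origin: centre of its underside.
- driver: Bystander: yellow-handled screwdriver lying between the robot and the stations, on the right. Origin: centre of its underside.
- tape: Bystander: black roll of tape, 90 mm across, 25 mm high, lying beyond the stations. Origin: centre of its underside.

How it is judged:
On the way, in this order (a step that is already met when the one before it is completed fails the run):
1. the lid of the box that holds the bracket is lifted well up (over 0.6 rad) (((horizontal distance between bracket and left_box_in below 0.06 m and value of joint left_lid above 0.6 rad) or (horizontal distance between bracket and right_box_in below 0.06 m and value of joint right_lid above 0.6 rad))), for 0.2 s.
2. both lids are closed again (value of joint each of left_lid, right_lid below 0.06 rad), for 0.2 s.
3. the valve of the bracket's box is brought to the green mark (((horizontal distance between bracket and left_box_in below 0.06 m and value of joint left_valve between 0.685 and 0.885 rad) or (horizontal distance between bracket and right_box_in below 0.06 m and value of joint right_valve between 0.685 and 0.885 rad))), for 0.2 s.
At the end, for the whole second after the job is handed in: The bracket lies in its box, both lids are closed (under 0.06 rad), the lever of the bracket's box stands at rest at the green mark (0.785 rad, within 0.1 rad), and the other lever is within 15 mm (at its grip) of where it was (((horizontal distance between bracket and left_box_in below 0.06 m and value of joint left_valve between 0.685 and 0.885 rad and velocity of joint left_valve between -0.05 and 0.05 rad/s and value of joint each of left_lid, right_lid below 0.06 rad and distance of right_lever_grip from where it was at the start of the episode below 0.015 m) or (horizontal distance between bracket and right_box_in below 0.06 m and value of joint right_valve between 0.685 and 0.885 rad and velocity of joint right_valve between -0.05 and 0.05 rad/s and value of joint each of left_lid, right_lid below 0.06 rad and distance of left_lever_grip from where it was at the start of the episode below 0.015 m))); the robot touches nothing.
It fails at once if the lever of the other box was moved (over 20 mm at its grip) ((horizontal distance between bracket and left_box_in below 0.06 m and distance of right_lever_grip from where it was at the start of the episode above 0.02 m) or (horizontal distance between bracket and right_box_in below 0.06 m and distance of left_lever_grip from where it was at the start of the episode above 0.02 m)).
It fails at once if a bystander was moved by over 30 mm (distance of any of nozzle, brush, spray, spare, driver, tape from where it was at the start of the episode above 0.03 m).
It also fails if it takes over 64 s, if anything falls off the work surface, if the arm or the gripper's body presses on something with over 40 N, if the wrist force passes 120 N, or if a joint passes its speed limit or range.

### The arm

A 6-joint arm with a two-finger parallel gripper is mounted at the origin on the work surface. World frame = base frame: x ahead of the robot, y to its left, z up, the work surface at z = 0. Lengths are in m, angles in rad, forces in N, time in s.
With the tool pointing down it reaches from about 0.35 to 0.925 m from the base axis. Payload 6.4 kg.
Tool frame: the origin (TCP) lies at the very end of the fingers, on their centre line; the grasp point (between the pads) lies 19 mm behind it; z points along the fingers, y is the line along which they close (so a half turn about z gives the same grasp; the last joint's range is limited). The gripper opens to 85 mm and grips with 20 to 120 N. Pads are 22 mm wide; open, the fingers measure 114 mm over their backs; the gripper's body (76 mm by 85 mm) begins 54 mm behind the grasp point. The pads swing forward as they close: fully open they stand 13 mm farther back than shut.
Start: joints at [-1.485, 0.245, 1.558, -0, 1.339, -0.174], TCP at [0.167, -0.628, 0.191] pointing down, gripper open.
Joint ranges: [-3.13, 3.13], [-1.02, 2.26], [0.13, 2.54], [-0.95, 4.09], [0.21, 2.88], [-2.74, 2.74]. Speed limits (rad/s): [2.57, 2.57, 3.14, 3.14, 3.14, 3.14].

### API

Orientations are given as a unit quaternion [w, x, y, z].
In Python, from rig import env gives the robot as it stands.
- The arm moves only by the tool servo_tool, never from a script. Its arguments are lists of equal length, an entry for each row: "dr": the turn, a rotation vector about the tool's x, y, z in rad, a list of three; "delta_pos": the shift along the tool's x, y, z in cm, a list of three; "jaw": the closure in counts, from 0 (fully open) to 255 (shut). In form: {"dr": [[ax, ay, az], ...], "delta_pos": [[tx, ty, tz], ...], "jaw": [jaw, ...]}. A call has exactly 8 rows; each row shifts and turns the commanded pose from where the row before left it, along the tool's axes as they then stand; what a row does not reach is not made up. A row lasts 1/8 s, in which the tool goes at most 62.5 mm and 10.7 degrees, less where a joint would pass 70% of its speed; a pose out of reach is approached as far as the arm can. A call with a gripper value outside its range is refused whole. The fingers move at their own pace and stop on an object; "force" is the grip in N (left out, the last holds). Time passes only in rows, so rows that do not move let the fingers close, or fill a call up. It gives the time, the measured TCP pose, the force, the opening and the grip force at its end, in the units of the state.
- env.state(): the state, without advancing time (a new reading comes with each control period).
- env.get_image(name): name is "scene" or "top" or "wrist"; returns a dict with "frame" (400x640x3 uint8, blue, green, red), "intrinsics" (3x3 intrinsics, pixels), "dist_coeffs" ([k1, k2, p1, p2, k3] as OpenCV has them; the pictures are not rectified), "rvec" (rotation vector, rad) and "tvec" (3), from world to camera coordinates, as OpenCV has them. Camera axes: x right, y down, z forward; pixel columns grow to the right and rows downward; lengths in m; the calibration is good to about 2 mm. A picture is of the moment at which its call begins. There is no depth.
- env.sign_off(): hands the job in; it is judged then, once.
The state is a dict: "t": time; "qpos": joint angles; "qvel": joint speeds; "tau": joint torques, N m; "ee_pos": TCP position; "tool_rot": TCP orientation; "wrist_force": force on the tool from outside, world axes, zero at the start; "ft_torque": the same for the moment, N m; "gripper_width": finger opening in m; "grasp_force": force on a finger pad.
Only numpy, scipy, OpenCV 4.12 (cv2) and the standard library are available. Lean on these libraries where they do the work, as an engineer would, in place of code of your own. Each camera call takes 0.05 s, during which the arm holds its last target. There are 200 camera calls.

## Working session

There is one attempt and no reset: what is moved stays moved. The work goes in short steps, Python scripts to look and compute and a tool call to move; the robot and the scene stay as the last step left them, time stands still between calls to the robot, and variables do not carry over. Pictures are saved under pics/ and viewed, at most 10 in all, crops included, and the job is handed in when it is done.

Besides the shell and the picture viewer there is one more tool, called after "Request:" by a JSON object that holds its "method" and its "body", one argument or row to a line. servo_tool: Moves the arm, as the interface text tells. Its arguments: {"type":"object","properties":{"dr":{"type":"array"},"delta_pos":{"type":"array"},"jaw":{"type":"array"},"force":{"type":"number"}},"required":["dr","delta_pos","jaw"]}

```bash
ls; mkdir -p pics; python3 - <<'E'
from rig import env
import cv2,pickle,numpy as np
d={n:env.get_image(n) for n in("scene","top")}
pickle.dump(d,open("im0.pkl","wb"))
for n in d: cv2.imwrite(f"pics/{n}0.png",d[n]["frame"]); print(n,d[n]["rvec"],d[n]["tvec"],d[n]["intrinsics"],d[n]["dist_coeffs"])
print(env.state())
E
```

```text
pics
scene [ 2.06566421  1.32912755 -0.54168706] [-0.2154414  -0.29070464  1.22151996] [[362.02800323   0.         318.7221254 ]
 [  0.         362.02800323 193.6785634 ]
 [  0.           0.           1.        ]] [0.00733595 0.         0.         0.         0.        ]
top [ 2.15397844 -2.17031792  0.15572421] [-0.0351015   0.56015431  1.0036019 ] [[414.88902257   0.         315.10300508]
 [  0.         414.88902257 193.17361388]
 [  0.           0.           1.        ]] [-0.06652494  0.          0.          0.          0.        ]
{'t': 0.1, 'qpos': array([-1.48508839e+00,  2.45776977e-01,  1.55888685e+00,  3.01576443e-05,
        1.33869657e+00, -1.74092035e-01]), 'qvel': array([-1.61111282e-03, -1.08930997e-03, -1.47431001e-04, -9.67550257e-06,
       -8.40311219e-04,  5.54058392e-04]), 'tau': array([-6.70007703e-04, -4.30673575e+01, -3.27129900e+01, -1.37820275e-04,
        2.84471993e-03,  4.52642254e-06]), 'ee_pos': array([ 0.16694667, -0.62760895,  0.19047246]), 'tool_rot': array([-8.82357889e-04,  9.91574917e-01,  1.29531470e-01,  5.37043646e-05]), 'wrist_force': array([-0.12510867,  0.80768648, -0.51817508]), 'ft_torque': array([ 0.01323561, -0.03435502, -0.04433251]), 'grasp_force': 0.0, 'gripper_width': 0.08541825959391684}
```

View pics/top0.png

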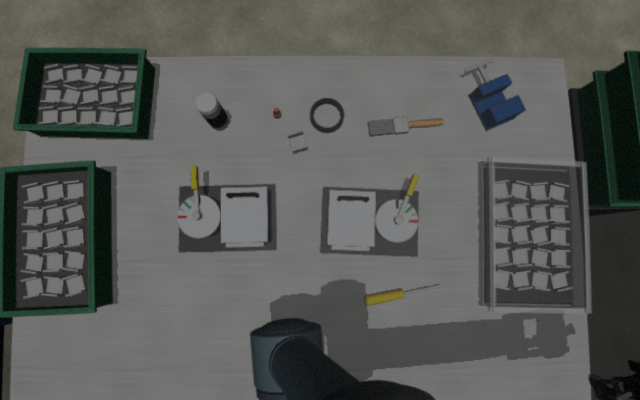

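View pics/scene0.png

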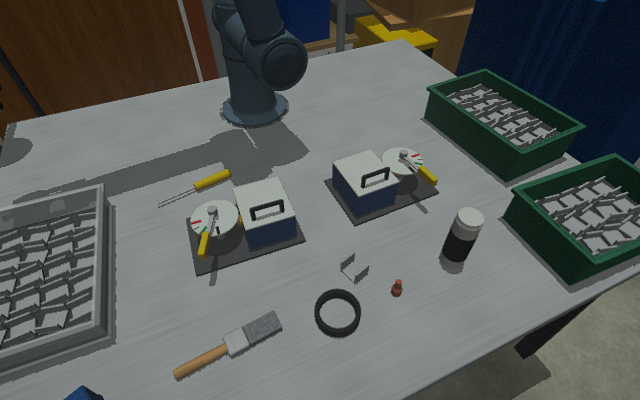

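The top view has both stations, with lids at about (245,215) and (350,218), dials at (199,217) and (397,221), and yellow sleeves at (195,178) and (412,185). The scene view shows both black handles, at (375,177) and (268,208).

```bash
cat >h.py <<'E'
import cv2,numpy as np
from scipy.spatial.transform import Rotation as R
def ray(im,uv):
    p=cv2.undistortPoints(np.array(uv,float).reshape(-1,1,2),im["intrinsics"],im["dist_coeffs"]).reshape(-1,2)
    Rm=cv2.Rodrigues(im["rvec"])[0]; c=-Rm.T@im["tvec"].ravel()
    return c,np.c_[p,np.ones(len(p))]@Rm
def plane(im,uv,z):
    c,d=ray(im,uv); return c+d*((z-c[2])/d[:,2])[:,None]
def proj(im,P): return cv2.projectPoints(np.array(P,float).reshape(-1,1,3),im["rvec"],im["tvec"],im["intrinsics"],im["dist_coeffs"])[0].reshape(-1,2)
def tool(s): # R of tool from state
    w,x,y,z=s["tool_rot"]; return R.from_quat([x,y,z,w])
def blob(m):
    c=max(cv2.findContours(m.astype(np.uint8),cv2.RETR_EXTERNAL,cv2.CHAIN_APPROX_NONE)[0],key=cv2.contourArea); return c
E
python3 - <<'E'
from h import *
import pickle
d=pickle.load(open("im0.pkl","rb"));t=d["top"];s=d["scene"];f=t["frame"];hsv=cv2.cvtColor(f,cv2.COLOR_BGR2HSV)
for n,hx,dx,yx,sg in(("left",(222,180,268,212),(176,194,220,240),(186,160,206,192),1),("right",(328,183,376,215),(376,198,420,244),(400,170,424,200),-1)):
    def sub(a,b): x0,y0,x1,y1=b; return a[y0:y1,x0:x1]
    # handle: dark px
    v=sub(hsv[...,2],hx); m=v<60
    # keep largest comp within the lid
    k,l,st,ce=cv2.connectedComponentsWithStats(m.astype(np.uint8))
    for i in range(1,k):
        if st[i,4]>20: print(n,"dark",st[i],ce[i]+hx[:2])
    v=sub(hsv,dx); m=(v[...,2]>165)&(v[...,1]<40)
    c=blob(m)+np.array(dx[:2]); cc,r=cv2.minEnclosingCircle(c); el=cv2.fitEllipse(cv2.convexHull(c)); print("dial",cc,r,el)
    D=plane(t,[el[0]],.076)[0]
    v=sub(hsv,yx); m=(abs(v[...,0].astype(int)-27)<8)&(v[...,1]>120)
    c=blob(m)+np.array(yx[:2]); rr=cv2.minAreaRect(c); M=cv2.moments(c);g=(M['m10']/M['m00'],M['m01']/M['m00'])
    S=plane(t,[g],.105)[0]; print("D",D,"S",S,"dist",np.linalg.norm((S-D)[:2]),"ang",np.arctan2(*(S-D)[1::-1]),rr)
E
python3 - <<'E'
import cv2,pickle
f=pickle.load(open("im0.pkl","rb"))["top"]["frame"][155:265,170:425]
cv2.imwrite("pics/crop0.png",cv2.resize(f,None,fx=3.1,fy=3.1,interpolation=2))
E
```

```text
left dark [  5  13  32   5 115] [241.28695652 194.45217391]Traceback (most recent call last):
  File "<stdin>", line 13, in <module>
  File "h.py", line 13, in blob
    c=max(cv2.findContours(m.astype(np.uint8),cv2.RETR_EXTERNAL,cv2.CHAIN_APPROX_NONE)[0],key=cv2.contourArea); return c
ValueError: max() iterable argument is empty
```

View pics/crop0.png

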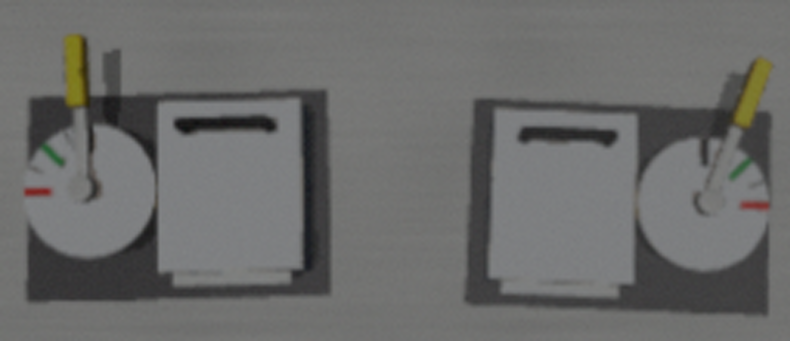

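The crop shows the handles and plate outlines clearly: left handle bar at crop (225,123), right at (567,135). The picture is dim, so my white threshold was too high; I will use the plates' hulls as well.

```bash
python3 - <<'E'
from h import *
import pickle
d=pickle.load(open("im0.pkl","rb"));t=d["top"];s=d["scene"];f=cv2.GaussianBlur(t["frame"],(3,3),0);hsv=cv2.cvtColor(f,cv2.COLOR_BGR2HSV)
print("V dial",hsv[225,205],"lid",hsv[215,245],"plate",hsv[246,190],"bench",hsv[265,240])
def sub(a,b): x0,y0,x1,y1=b; return a[y0:y1,x0:x1]
for n,hx,dx,yx,px,sg in(("left",(222,180,268,212),(176,192,221,242),(186,160,206,192),(170,180,285,260),1),("right",(330,187,374,215),(375,196,422,246),(400,170,424,200),(312,180,428,265),-1)):
    m=sub(hsv[...,2],hx)<75
    c=blob(m)+np.array(hx[:2]); rr=cv2.minAreaRect(c); H=plane(t,[rr[0]],.1145)[0]
    e=plane(t,c.reshape(-1,2),.1145); _,_,vt=np.linalg.svd(e[:,:2]-e[:,:2].mean(0)); ax=vt[0]*np.sign(vt[0,1]); 
    print(n,"H",H,"len",np.ptp(e[:,:2]@ax),"yaw",-np.arctan2(ax[0],ax[1]))
    v=sub(hsv,dx); m=(v[...,2]>125)&(v[...,1]<60)
    c=blob(m)+np.array(dx[:2]); P=plane(t,cv2.convexHull(c).reshape(-1,2),.076)[:,:2].astype(np.float32)
    el=cv2.minEnclosingCircle(P); print("dial circle",el)
    m=sub(hsv[...,2],px)<80
    c=cv2.convexHull(blob(m))+np.array(px[:2]); P=plane(t,c.reshape(-1,2),.008)[:,:2].astype(np.float32); print("plate",cv2.minAreaRect(P*1000))
    D=np.array(el[0])
    v=sub(hsv,yx); m=(abs(v[...,0].astype(int)-27)<8)&(v[...,1]>100)
    c=blob(m)+np.array(yx[:2]); M=cv2.moments(c);g=(M['m10']/M['m00'],M['m01']/M['m00'])
    S=plane(t,[g],.107)[0]; print("S",S,"dist",np.linalg.norm(S[:2]-D),"ang",np.arctan2(*(S[:2]-D)[::-1]))
    u=H[:2]-D; th=np.arctan2(u[1],u[0])-np.arctan2(-110*sg,45); print("D->H len (119)",np.linalg.norm(u),"yaw",th, "scene proj H",proj(s,H))
E
```

```text
V dial [110   6 130] lid [110   6 129] plate [150   5  53] bench [ 30   4 115]
left H [0.54784337 0.13112852 0.1145    ] len 0.0741688237679351 yaw 0.006044234688655725
dial circle ((0.5014421939849854, 0.2424316704273224), 0.04900559410452843)
plate ((508.5234375, 185.57701110839844), (245.72608947753906, 182.28834533691406), 89.81214141845703)
S [0.58943108 0.24582771 0.107     ] dist 0.08805439408923221 ang 0.03857710400457105
D->H len (119) 0.12058797933307423 yaw 0.006662720870309169 scene proj H [[374.54584666 172.64936184]]
right H [ 0.5372506  -0.12577692  0.1145    ] len 0.06977602020608137 yaw -0.046152477927930445
dial circle ((0.4877583086490631, -0.23419462144374847), 0.047643642872571945)
plate ((501.20257568359375, -176.47381591796875), (248.83261108398438, 193.45431518554688), 89.24939727783203)
S [ 0.56926131 -0.26679252  0.107     ] dist 0.0877801943955608 ang -0.38047145447184594
D->H len (119) 0.11918005326878021 yaw -0.03992444544682505 scene proj H [[266.34157353 204.63098141]]
```

```bash
cat >plan.py <<'E'
from h import *
from rig import env
import json
HIN={"right":(-.043,None),"left":(.008,None)}
YAW={"right":-.043,"left":.008}; HAND={"right":np.array([.538,-.126,.1145]),"left":np.array([.549,.131,.1145])}
R0=R.from_matrix(np.array([[0,1,0],[1,0,0],[0,0,-1.]]))
def down(a,tilt=0): return R.from_euler("z",a)*R.from_euler("y",-tilt)*R0
def lid(side,th,tilt,back=.018,off=0):
    Z=R.from_euler("z",YAW[side]); h=HAND[side]-Z.apply([.110,0,.036])
    T=down(YAW[side],tilt); p=h+Z.apply(R.from_euler("y",-th).apply([.110,0,.036]))
    return p+T.apply([0,0,back-off]),T
def rows(wps):
    """wps: list of (pos,R,nrows); prints rounded rows from the measured pose"""
    s=env.state(); p,T=s["ee_pos"],tool(s); dp=[];dr=[]
    for P,Q,n in wps:
        p0,T0=p,T; rv=(T0.inv()*Q).as_rotvec()
        for i in range(1,n+1):
            pi=p0+(P-p0)*i/n; Ti=T0*R.from_rotvec(rv*i/n)
            a=np.round(T.inv().apply(pi-p)*100,1)+0.; b=np.round((T.inv()*Ti).as_rotvec(),2)+0.
            dp.append(a.tolist());dr.append(b.tolist()); p=p+T.apply(a/100); T=T*R.from_rotvec(b)
    for i in range(0,len(dp),8): print(json.dumps({"dr":dr[i:i+8],"delta_pos":dp[i:i+8]}))
E
python3 - <<'E'
from plan import *
P,T=lid("right",0,0,off=.08)
rows([(P+[-.06,-.1,0.0],T,12),(P,T,4)])
E
```

```text
{"dr": [[0.0, 0.0, -0.11], [0.0, 0.0, -0.1], [0.0, 0.0, -0.11], [0.0, 0.0, -0.1], [0.0, 0.0, -0.11], [0.0, 0.0, -0.1], [0.0, 0.0, -0.11], [0.0, 0.0, -0.11]], "delta_pos": [[3.4, -2.6, 0.1], [3.6, -2.2, 0.1], [3.8, -1.8, 0.2], [4.0, -1.3, 0.1], [4.1, -1.0, 0.1], [4.2, -0.5, 0.1], [4.3, -0.1, 0.2], [4.2, 0.4, 0.1]]}
{"dr": [[0.0, 0.0, -0.1], [0.0, 0.0, -0.11], [0.0, 0.0, -0.1], [0.0, 0.0, -0.11], [0.0, 0.0, 0.0], [0.0, 0.0, 0.0], [0.0, 0.0, 0.0], [0.0, 0.0, 0.0]], "delta_pos": [[4.1, 0.8, 0.1], [4.1, 1.2, 0.1], [3.9, 1.7, 0.1], [3.7, 2.1, 0.2], [2.6, 1.4, 0.0], [2.5, 1.4, 0.0], [2.6, 1.4, 0.0], [2.5, 1.3, 0.0]]}
```

Request:
{"method": "servo_tool", "body": {
  "dr": [
    [0,0,-0.11],
    [0,0,-0.1],
    [0,0,-0.11],
    [0,0,-0.1],
    [0,0,-0.11],
    [0,0,-0.1],
    [0,0,-0.11],
    [0,0,-0.11]
  ],
  "delta_pos": [
    [3.4,-2.6,0.1],
    [3.6,-2.2,0.1],
    [3.8,-1.8,0.2],
    [4.0,-1.3,0.1],
    [4.1,-1.0,0.1],
    [4.2,-0.5,0.1],
    [4.3,-0.1,0.2],
    [4.2,0.4,0.1]
  ],
  "jaw": [70,70,70,70,70,70,70,70],
  "force": 40
}}

```text
t: 1.1
ee_pos: [0.3753, -0.3591, 0.1809]
tool_rot: [-0.0, 0.849, 0.528, 0.0]
wrist_force: [-0.3, -1.0, 0.7]
gripper_width: 0.0618
grasp_force: 0.0
```

Request:
{"method": "servo_tool", "body": {
  "dr": [
    [0,0,-0.1],
    [0,0,-0.11],
    [0,0,-0.1],
    [0,0,-0.11],
    [0,0,0],
    [0,0,0],
    [0,0,0],
    [0,0,0]
  ],
  "delta_pos": [
    [4.1,0.8,0.1],
    [4.1,1.2,0.1],
    [3.9,1.7,0.1],
    [3.7,2.1,0.2],
    [2.6,1.4,0],
    [2.5,1.4,0],
    [2.6,1.4,0],
    [2.5,1.3,0]
  ],
  "jaw": [70,70,70,70,70,70,70,70]
}}

```text
t: 2.1
ee_pos: [0.5377, -0.1257, 0.176]
tool_rot: [-0.0, 0.721, 0.693, -0.0]
wrist_force: [0.0, -0.3, -0.7]
gripper_width: 0.0619
grasp_force: 0.0
```

```bash
python3 - <<'E'
from plan import *
s=env.state(); print(s["t"],s["ee_pos"],tool(s).as_matrix().round(3).tolist(),s["gripper_width"],s["qpos"])
w=env.get_image("wrist"); cv2.imwrite("pics/w1.png",w["frame"]); 
print(proj(w,[HAND["right"]]))
P,T=lid("right",0,0); rows([(P,T,8)])
E
```

```text
2.1 [ 0.53766499 -0.12567983  0.17601826] [[0.041, 0.999, -0.001], [0.999, -0.041, 0.0], [0.0, -0.001, -1.0]] 0.061856231154534945 [-4.34983797e-01  3.19362299e-02  1.82313156e+00 -2.27247713e-05
  1.28738623e+00 -3.94124321e-01]
[[315.62262225 205.65996386]]
{"dr": [[0.0, 0.0, 0.0], [0.0, 0.0, 0.0], [0.0, 0.0, 0.0], [0.0, 0.0, 0.0], [0.0, 0.0, 0.0], [0.0, 0.0, 0.0], [0.0, 0.0, 0.0], [0.0, 0.0, 0.0]], "delta_pos": [[0.0, 0.0, 1.0], [-0.1, 0.0, 1.0], [0.0, 0.0, 1.0], [0.0, 0.0, 1.0], [-0.1, 0.0, 1.0], [0.0, 0.0, 1.0], [-0.1, 0.0, 1.0], [0.0, -0.1, 1.0]]}
```

View pics/w1.png

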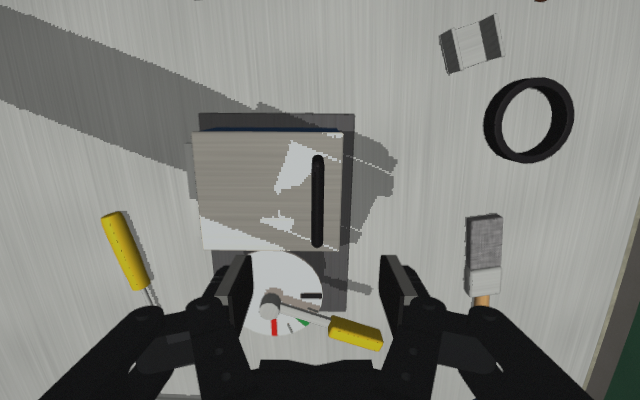

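The wrist view shows the right handle as a dark bar from (319,155) to (317,247). Its centre is about (318,201), within 3 mm of the prediction at (316,206). I'll descend with that small correction and grip.

Request:
{"method": "servo_tool", "body": {
  "dr": [
    [0,0,0],
    [0,0,0],
    [0,0,0],
    [0,0,0],
    [0,0,0],
    [0,0,0],
    [0,0,0],
    [0,0,0]
  ],
  "delta_pos": [
    [0.1,0.2,2],
    [0.1,0,2],
    [0,0,2],
    [0,0,2],
    [0,0,0],
    [0,0,0],
    [0,0,0],
    [0,0,0]
  ],
  "jaw": [70,70,70,70,70,255,255,255],
  "force": 40
}}

```text
t: 3.15
ee_pos: [0.5401, -0.1251, 0.0972]
tool_rot: [0.001, 0.721, 0.692, 0.0]
wrist_force: [-0.4, -0.6, 0.5]
gripper_width: 0.0077
grasp_force: 0.0
```

```bash
sed -i 's/\[.538,-.126,.1145\]/[.540,-.123,.1145]/' plan.py; python3 - <<'E'
from plan import *
s=env.state(); print(s["t"],s["ee_pos"],s["gripper_width"],s["grasp_force"],s["wrist_force"])
rows([(*lid("right",t,t*.6),2) for t in np.linspace(0.1,.9,8)])
E
```

```text
3.15 [ 0.54009361 -0.12508953  0.09724589] 0.007657601559801145 0.0 [-0.36522187 -0.59370321  0.46472979]
{"dr": [[-0.03, 0.0, 0.0], [-0.03, 0.0, 0.0], [-0.03, 0.0, 0.0], [-0.04, 0.0, 0.0], [-0.03, 0.0, 0.0], [-0.04, 0.0, 0.0], [-0.03, 0.0, 0.0], [-0.03, 0.0, 0.0]], "delta_pos": [[0.1, -0.2, -0.5], [0.1, -0.1, -0.5], [0.0, -0.2, -0.6], [0.0, -0.2, -0.6], [0.0, -0.2, -0.6], [0.0, -0.2, -0.6], [0.0, -0.3, -0.6], [0.0, -0.2, -0.6]]}
{"dr": [[-0.04, 0.0, 0.0], [-0.03, 0.0, 0.0], [-0.04, 0.0, 0.0], [-0.03, 0.0, 0.0], [-0.04, 0.0, 0.0], [-0.03, 0.0, 0.0], [-0.03, 0.0, 0.0], [-0.04, 0.0, 0.0]], "delta_pos": [[0.0, -0.3, -0.6], [0.0, -0.3, -0.5], [0.0, -0.3, -0.6], [0.0, -0.3, -0.6], [0.0, -0.3, -0.5], [0.0, -0.3, -0.5], [0.0, -0.4, -0.5], [0.0, -0.3, -0.6]]}
```

Request:
{"method": "servo_tool", "body": {
  "dr": [
    [0,0,0],
    [0,0,0],
    [0,0,0],
    [0,0,0],
    [0,0,0],
    [0,0,0],
    [0,0,0],
    [0,0,0]
  ],
  "delta_pos": [
    [0,0,0],
    [0,0,0],
    [0,0,0],
    [0,0,0],
    [0,0,0],
    [0,0,0],
    [0,0,0],
    [0,0,0]
  ],
  "jaw": [255,255,255,255,255,255,255,255]
}}

```text
t: 4.15
ee_pos: [0.5396, -0.1248, 0.0965]
tool_rot: [-0.0, 0.721, 0.692, -0.0]
wrist_force: [0.3, -0.7, 0.5]
gripper_width: -0.0001
grasp_force: 0.0
```

```bash
python3 - <<'E'
from plan import *
s=env.state(); print(s["t"],s["ee_pos"],s["gripper_width"],s["grasp_force"],s["wrist_force"])
i=env.get_image("wrist")["frame"]; j=env.get_image("scene")["frame"][120:260,160:420]
j=cv2.resize(j,(640,345),interpolation=2)
cv2.imwrite("pics/w2.png",np.vstack([i[150:],j]))
E
```

```text
4.15 [ 0.5396313  -0.12482311  0.09647758] -5.955898593231731e-05 0.0 [ 0.2946734  -0.70817775  0.46137351]
```

View pics/w2.png

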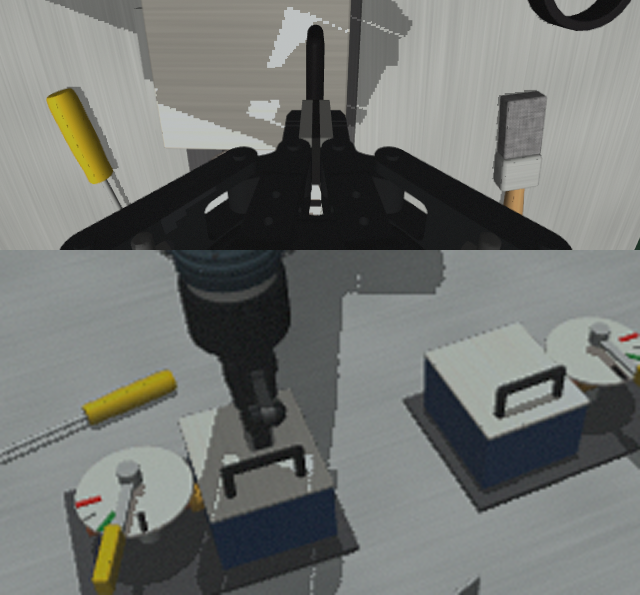

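The wrist view shows the shut fingers in line with the bar, near (316,250). The scene crop shows the fingertips at about (262,445), just behind or above the bar (235–300, 460). I'll check the bar position by triangulating.

```bash
python3 - <<'E'
from plan import *
import pickle
d=pickle.load(open("im0.pkl","rb"))
s=env.state(); sc=d["scene"]; tp=d["top"]
crop=lambda p:(p-[160,120])*[640/260,345/140]+[0,250]
print("TCP crop px",crop(proj(sc,[s["ee_pos"],s["ee_pos"]+[0,0,.019],HAND["right"]])))
w=env.get_image("wrist"); print("tcp wrist",proj(w,[s["ee_pos"],HAND["right"]]), "cam",ray(w,[[320,200]]))
# bar by two views: dark bar in scene, initial
for n,b,th in(("right",(245,198,290,222),1),("left",(360,165,392,190),-1)):
    x0,y0,x1,y1=b; g=sc["frame"][y0:y1,x0:x1].max(2)
    m=(g<45).astype(np.uint8)
    k,l,st,ce=cv2.connectedComponentsWithStats(m); i=1+st[1:,4].argmax()
    ys,xs=np.where(l==i); print(n,"scene bbox",xs.min()+x0,xs.max()+x0,ys.min()+y0,ys.max()+y0)
    for c in range(xs.min(),xs.max()+1,3): print((c+x0,ys[xs==c].min()+y0,ys[xs==c].max()+y0),end=" ")
    print()
    T=tp["frame"]; 
E
```

```text
TCP crop px [[266.03026465 473.82039161]
 [263.5454649  459.32002105]
 [265.87045349 459.71685602]]
tcp wrist [[314.96019872 234.94632215]
 [315.41678125 244.27629277]] cam (array([ 0.54333742, -0.04787923,  0.27894703]), array([[ 0.0015527 , -0.28556701, -0.95861548]]))
right scene bbox 250 283 200 220
(250, np.int64(209), np.int64(211)) (253, np.int64(208), np.int64(220)) (256, np.int64(207), np.int64(210)) (259, np.int64(206), np.int64(209)) (262, np.int64(205), np.int64(208)) (265, np.int64(205), np.int64(207)) (268, np.int64(204), np.int64(206)) (271, np.int64(203), np.int64(205)) (274, np.int64(202), np.int64(204)) (277, np.int64(201), np.int64(204)) (280, np.int64(200), np.int64(207)) (283, np.int64(205), np.int64(211)) 
left scene bbox 361 389 168 187
(361, np.int64(186), np.int64(186)) (364, np.int64(176), np.int64(187)) (367, np.int64(175), np.int64(177)) (370, np.int64(174), np.int64(176)) (373, np.int64(173), np.int64(175)) (376, np.int64(172), np.int64(174)) (379, np.int64(171), np.int64(173)) (382, np.int64(170), np.int64(172)) (385, np.int64(169), np.int64(178)) (388, np.int64(168), np.int64(175))
```

```bash
python3 - <<'E'
from plan import *
import pickle
a=pickle.load(open("im0.pkl","rb"))["scene"]["frame"]; b=env.get_image("scene")["frame"]
j=cv2.resize(np.hstack([a[165:230,225:305],b[165:230,225:305]]),None,fx=5,fy=5,interpolation=2)
j=cv2.convertScaleAbs(j,alpha=1.8); cv2.imwrite("pics/z3.png",j)
E
```

```text
(no output)
```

View pics/z3.png

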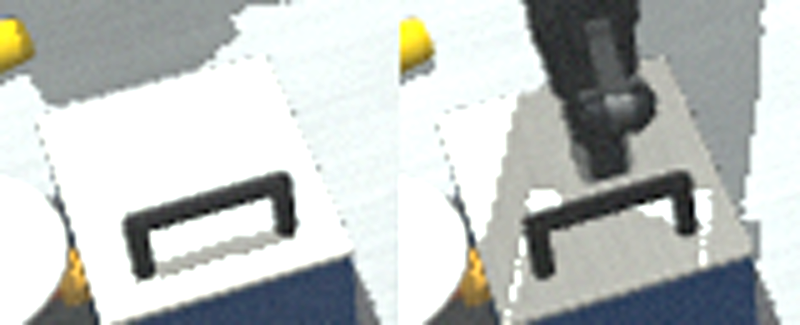

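```bash
python3 - <<'E'
from plan import *
w=env.get_image("wrist"); s=env.state(); e=s["ee_pos"]
c,d=ray(w,[[316,250],[316,248]])
for dd in d:
  for y in (e[1]+.011,e[1]): print("z at y",y,(c+dd*(y-c[1])/dd[1]))
sc=env.get_image("scene"); c,d=ray(sc,[[266,200.6]]); 
for x in (e[0],e[0]+.01,e[0]-.03): print("scene at x",c+d[0]*(x-c[0])/d[0][0])
f=w["frame"][:,:,:].max(2); print("col316",f[225:300:3,316],"col308",f[225:300:3,308]); print(w["intrinsics"][0,0],s["qpos"])
E
```

```text
z at y -0.11383077158433902 [ 0.54069298 -0.11383077  0.14116141]
z at y -0.12483077158433901 [ 0.54025195 -0.12483077  0.11818029]
z at y -0.11383077158433902 [ 0.540695   -0.11383077  0.13892797]
z at y -0.12483077158433901 [ 0.54025431 -0.12483077  0.11557434]
scene at x [ 0.53964304 -0.12551625  0.12941702]
scene at x [ 0.54964304 -0.12753605  0.14031605]
scene at x [ 0.50964304 -0.11945683  0.09671992]
col316 [23 24 27 26 24 24 23 23 21 20 20 21 20 18 20 17 20 21 19 19 19 30 34 33
 32] col308 [22 21 22 21 22 21 22 22 29 64 63 64 63 64 64 64 64 64 63 64 64 94 89 20
 23]
315.8912853527272 [-4.32048155e-01  1.29291130e-01  1.87561448e+00  2.07490175e-05
  1.13667539e+00 -3.91038818e-01]
```

Both views put the real shut fingertips at z ≈ 0.13, about 33 mm above the reported TCP of 0.0965. That means the fingers closed above the bar. I'll reopen and descend in small steps, watching the force.

Request:
{"method": "servo_tool", "body": {
  "dr": [
    [0,0,0],
    [0,0,0],
    [0,0,0],
    [0,0,0],
    [0,0,0],
    [0,0,0],
    [0,0,0],
    [0,0,0]
  ],
  "delta_pos": [
    [0,0,0],
    [0,0,0],
    [0,0,0],
    [0,0,0.4],
    [0,0,0.4],
    [0,0,0.4],
    [0,0,0.2],
    [0,0,0]
  ],
  "jaw": [70,70,70,70,70,70,70,70]
}}

```text
t: 5.45
ee_pos: [0.5395, -0.1248, 0.0822]
tool_rot: [-0.0, 0.721, 0.692, -0.0]
wrist_force: [-0.0, -0.3, -0.5]
gripper_width: 0.062
grasp_force: 0.0
```

```bash
python3 - <<'E'
from plan import *
s=env.state(); e=s["ee_pos"]; print(s["t"],e,s["gripper_width"],s["wrist_force"])
w=env.get_image("wrist"); f=w["frame"]; b=env.get_image("scene")["frame"]
j=cv2.resize(b[165:230,225:305],None,fx=4,fy=4,interpolation=2)
cv2.imwrite("pics/z4.png",cv2.convertScaleAbs(np.hstack([f[140:400,140:500],j]),alpha=1.6))
print(proj(w,[e]))
E
```

```text
5.45 [ 0.53950461 -0.12476961  0.08224963] 0.06204466081261337 [-0.02977932 -0.25236287 -0.54687357]
[[314.99615903 234.92803762]]
```

View pics/z4.png

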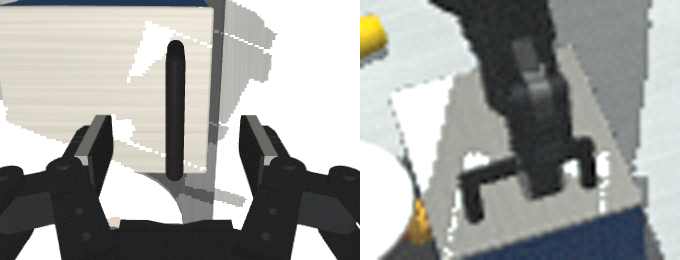

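Confirmed: the reported TCP is already below the lid's top with no force, and the open fingers straddle the bar (wrist crop x 112–242, bar at 175). I'll descend another 16 mm and close.

Request:
{"method": "servo_tool", "body": {
  "dr": [
    [0,0,0],
    [0,0,0],
    [0,0,0],
    [0,0,0],
    [0,0,0],
    [0,0,0],
    [0,0,0],
    [0,0,0]
  ],
  "delta_pos": [
    [0,0,0.6],
    [0,0,0.6],
    [0,0,0.4],
    [0,0,0],
    [0,0,0],
    [0,0,0],
    [0,0,0],
    [0,0,0]
  ],
  "jaw": [70,70,70,255,255,255,255,255],
  "force": 50
}}

```text
t: 6.55
ee_pos: [0.539, -0.1249, 0.0668]
tool_rot: [-0.001, 0.721, 0.692, -0.001]
wrist_force: [-4.1, 0.7, 4.8]
gripper_width: 0.0077
grasp_force: 49.0
```

```bash
python3 - <<'E'
from plan import *
s=env.state(); print(s["t"],s["ee_pos"],s["gripper_width"],s["grasp_force"],s["wrist_force"])
# back = distance bar->reported TCP along tool z
back=HAND["right"][2]-s["ee_pos"][2]; print("back",back); HAND["right"][:2]=s["ee_pos"][:2]
rows([(*lid("right",t,t*.6,back=back),2) for t in np.linspace(0.1,.8,8)])
E
```

```text
6.55 [ 0.53899461 -0.12486628  0.06683851] 0.007709761708485692 49.019173979759216 [-4.07793644  0.67119241  4.78883072]
back 0.04766148903653748
{"dr": [[-0.03, 0.0, 0.0], [-0.03, 0.0, 0.0], [-0.03, 0.0, 0.0], [-0.03, 0.0, 0.0], [-0.03, 0.0, 0.0], [-0.03, 0.0, 0.0], [-0.03, 0.0, 0.0], [-0.03, 0.0, 0.0]], "delta_pos": [[0.0, -0.1, -0.5], [0.0, 0.0, -0.6], [0.0, -0.1, -0.5], [0.0, -0.1, -0.6], [0.0, -0.1, -0.5], [0.0, -0.1, -0.5], [0.0, -0.1, -0.5], [0.0, -0.1, -0.5]]}
{"dr": [[-0.03, 0.0, 0.0], [-0.03, 0.0, 0.0], [-0.03, 0.0, 0.0], [-0.03, 0.0, 0.0], [-0.03, 0.0, 0.0], [-0.03, 0.0, 0.0], [-0.03, 0.0, 0.0], [-0.03, 0.0, 0.0]], "delta_pos": [[0.0, -0.2, -0.5], [0.0, -0.1, -0.6], [0.0, -0.2, -0.5], [0.0, -0.1, -0.4], [0.0, -0.2, -0.5], [0.0, -0.2, -0.5], [0.0, -0.2, -0.5], [0.0, -0.2, -0.4]]}
```

Request:
{"method": "servo_tool", "body": {
  "dr": [
    [-0.03,0,0],
    [-0.03,0,0],
    [-0.03,0,0],
    [-0.03,0,0],
    [-0.03,0,0],
    [-0.03,0,0],
    [-0.03,0,0],
    [-0.03,0,0]
  ],
  "delta_pos": [
    [0,-0.1,-0.5],
    [0,0,-0.6],
    [0,-0.1,-0.5],
    [0,-0.1,-0.6],
    [0,-0.1,-0.5],
    [0,-0.1,-0.5],
    [0,-0.1,-0.5],
    [0,-0.1,-0.5]
  ],
  "jaw": [255,255,255,255,255,255,255,255]
}}

```text
t: 7.55
ee_pos: [0.5284, -0.1242, 0.1078]
tool_rot: [0.087, 0.716, 0.687, 0.084]
wrist_force: [2.9, 0.9, -4.3]
gripper_width: 0.0075
grasp_force: 48.6
```

```bash
python3 - <<'E'
from plan import *
s=env.state(); print(s["t"],s["ee_pos"],s["gripper_width"],s["grasp_force"],s["wrist_force"])
HAND["right"][:2]=[.539,-.125]
T=tool(s); bar=s["ee_pos"]-T.apply([0,0,.0477]); h=HAND["right"]-R.from_euler("z",YAW["right"]).apply([.11,0,.036]); v=bar-h
print("bar",bar,"radius(.1157)",np.hypot(np.hypot(v[0],v[1]),v[2]),"theta",np.arctan2(v[2],np.hypot(v[0],v[1]))-np.arctan2(36,110))
rows([(*lid("right",t,t*.6,back=.0477),2) for t in np.linspace(0.5,.85,4)])
E
```

```text
7.55 [ 0.52844292 -0.12418623  0.10778122] 0.0074793420368691925 48.604111075401306 [ 2.85430646  0.94250523 -4.30720061]
bar [ 0.51699908 -0.12372965  0.15408587] radius(.1157) 0.1159790313888126 theta 0.3935640069535816
{"dr": [[-0.03, 0.0, 0.0], [-0.03, 0.0, 0.0], [-0.03, 0.0, 0.0], [-0.04, 0.0, 0.0], [-0.03, 0.0, 0.0], [-0.04, 0.0, 0.0], [-0.03, 0.0, 0.0], [-0.04, 0.0, 0.0]], "delta_pos": [[0.0, -0.2, -0.5], [0.0, -0.1, -0.6], [0.0, -0.2, -0.6], [0.0, -0.2, -0.5], [0.0, -0.2, -0.6], [0.0, -0.3, -0.5], [0.0, -0.2, -0.6], [0.0, -0.2, -0.5]]}
```

The lid is following: radius 0.116 m, 4–5 N, θ ≈ 0.39.

Request:
{"method": "servo_tool", "body": {
  "dr": [
    [-0.03,0,0],
    [-0.03,0,0],
    [-0.03,0,0],
    [-0.04,0,0],
    [-0.03,0,0],
    [-0.04,0,0],
    [-0.03,0,0],
    [-0.04,0,0]
  ],
  "delta_pos": [
    [0,-0.2,-0.5],
    [0,-0.1,-0.6],
    [0,-0.2,-0.6],
    [0,-0.2,-0.5],
    [0,-0.2,-0.6],
    [0,-0.3,-0.5],
    [0,-0.2,-0.6],
    [0,-0.2,-0.5]
  ],
  "jaw": [255,255,255,255,255,255,255,255]
}}

```text
t: 8.55
ee_pos: [0.4986, -0.1227, 0.144]
tool_rot: [0.183, 0.698, 0.67, 0.176]
wrist_force: [5.0, 3.5, 0.2]
gripper_width: 0.0076
grasp_force: 48.9
```

```bash
python3 - <<'E'
from plan import *
s=env.state(); print(s["t"],s["ee_pos"],s["grasp_force"],s["wrist_force"])
b=env.get_image("scene")["frame"][150:260,200:320]
cv2.imwrite("pics/o5.png",cv2.convertScaleAbs(cv2.resize(b,None,fx=5,fy=5,interpolation=2),alpha=1.6))
print("down");rows([(*lid("right",t,t*.6,back=.0477),2) for t in np.linspace(.74,-.01,8)])
E
```

```text
8.55 [ 0.49863862 -0.12266936  0.14402788] 48.914562463760376 [5.02859308 3.51583833 0.24013787]
down
{"dr": [[0.04, 0.0, 0.0], [0.03, 0.0, 0.0], [0.03, 0.0, 0.0], [0.04, 0.0, 0.0], [0.03, 0.0, 0.0], [0.03, 0.0, 0.0], [0.03, 0.0, 0.0], [0.03, 0.0, 0.0]], "delta_pos": [[0.1, 0.2, 0.6], [0.0, 0.2, 0.5], [0.0, 0.2, 0.5], [0.0, 0.2, 0.6], [0.0, 0.1, 0.5], [0.0, 0.2, 0.5], [0.0, 0.1, 0.6], [0.0, 0.2, 0.5]]}
{"dr": [[0.03, 0.0, 0.0], [0.04, 0.0, 0.0], [0.03, 0.0, 0.0], [0.03, 0.0, 0.0], [0.03, 0.0, 0.0], [0.04, 0.0, 0.0], [0.03, 0.0, 0.0], [0.03, 0.0, 0.0]], "delta_pos": [[0.0, 0.1, 0.6], [0.0, 0.1, 0.5], [0.0, 0.1, 0.6], [0.0, 0.1, 0.6], [0.0, 0.1, 0.6], [0.0, 0.0, 0.5], [0.0, 0.0, 0.6], [0.0, 0.1, 0.6]]}
```

View pics/o5.png

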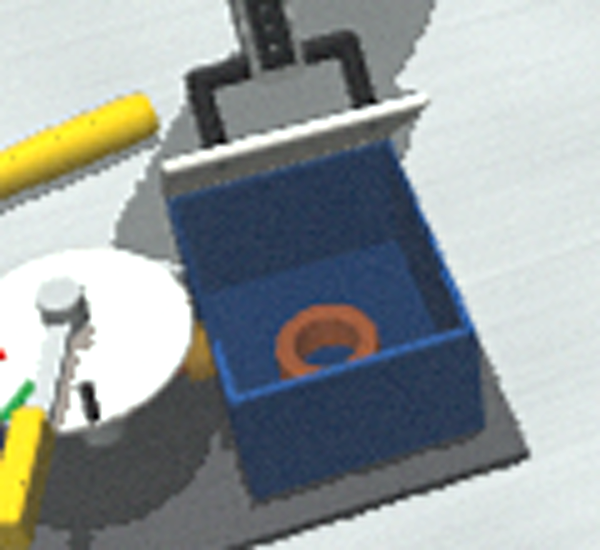

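The right box holds the copper ring (at (327,340)), so the bracket is in the left one. I'll close the right lid.

Request:
{"method": "servo_tool", "body": {
  "dr": [
    [0.04,0,0],
    [0.03,0,0],
    [0.03,0,0],
    [0.04,0,0],
    [0.03,0,0],
    [0.03,0,0],
    [0.03,0,0],
    [0.03,0,0]
  ],
  "delta_pos": [
    [0.1,0.2,0.6],
    [0,0.2,0.5],
    [0,0.2,0.5],
    [0,0.2,0.6],
    [0,0.1,0.5],
    [0,0.2,0.5],
    [0,0.1,0.6],
    [0,0.2,0.5]
  ],
  "jaw": [255,255,255,255,255,255,255,255]
}}

```text
t: 9.6
ee_pos: [0.5281, -0.1241, 0.1088]
tool_rot: [0.09, 0.716, 0.687, 0.085]
wrist_force: [-0.4, -3.5, 4.4]
gripper_width: 0.0076
grasp_force: 50.2
```

Request:
{"method": "servo_tool", "body": {
  "dr": [
    [0.03,0,0],
    [0.04,0,0],
    [0.03,0,0],
    [0.03,0,0],
    [0.03,0,0],
    [0.04,0,0],
    [0.03,0,0],
    [0.03,0,0]
  ],
  "delta_pos": [
    [0,0.1,0.6],
    [0,0.1,0.5],
    [0,0.1,0.6],
    [0,0.1,0.6],
    [0,0.1,0.6],
    [0,0,0.5],
    [0,0,0.6],
    [0,0.1,0.6]
  ],
  "jaw": [255,255,255,255,255,255,255,255]
}}

```text
t: 10.6
ee_pos: [0.5385, -0.1248, 0.0663]
tool_rot: [-0.006, 0.721, 0.693, -0.007]
wrist_force: [-25.4, 1.2, 48.8]
gripper_width: 0.0074
grasp_force: 56.1
```

```bash
python3 - <<'E'
from plan import *
s=env.state(); print(s["t"],s["ee_pos"],tool(s).as_matrix().round(3).tolist(),s["grasp_force"],s["wrist_force"])
E
```

```text
10.6 [ 0.53847854 -0.12477006  0.06633724] [[0.04, 0.999, -0.018], [0.999, -0.04, -0.001], [-0.001, -0.018, -1.0]] 56.111347675323486 [-25.36036998   1.22269983  48.78415518]
```

Request:
{"method": "servo_tool", "body": {
  "dr": [
    [0,0,0],
    [-0.02,0,0],
    [0,0,0],
    [0,0,0],
    [0,0,0],
    [0,0,0],
    [0,0,0],
    [0,0,0]
  ],
  "delta_pos": [
    [0,0,-0.3],
    [0,0,-0.2],
    [0,0,0],
    [0,0,0],
    [0,0,-1.5],
    [0,0,-2],
    [0,0,-2],
    [0,0,-2]
  ],
  "jaw": [255,70,70,70,70,70,70,70]
}}

```text
t: 11.6
ee_pos: [0.5394, -0.1238, 0.146]
tool_rot: [0.004, 0.721, 0.692, 0.004]
wrist_force: [0.7, -0.4, 0.2]
gripper_width: 0.062
grasp_force: 0.0
```

```bash
sed -i 's/\[.549,.131,.1145\]/[.551,.132,.1145]/' plan.py; python3 - <<'E'
from plan import *
s=env.state(); print(s["t"],s["ee_pos"],s["gripper_width"],s["wrist_force"])
P,T=lid("left",0,0,back=.0477,off=.08); rows([(P,T,8)])
E
```

```text
11.6 [ 0.53935374 -0.123829    0.14603638] 0.06197198507628671 [ 0.72479811 -0.3946342   0.19577328]
{"dr": [[0.0, 0.0, -0.01], [0.0, 0.0, 0.0], [0.0, 0.0, -0.01], [0.01, 0.0, 0.0], [0.0, 0.0, -0.01], [0.0, 0.0, -0.01], [0.0, 0.0, 0.0], [0.0, 0.0, -0.01]], "delta_pos": [[3.2, 0.0, 0.0], [3.2, 0.1, 0.0], [3.2, 0.0, 0.0], [3.2, 0.1, 0.0], [3.2, 0.1, -0.1], [3.2, 0.1, 0.0], [3.2, 0.1, 0.0], [3.2, 0.2, 0.0]]}
```

Request:
{"method": "servo_tool", "body": {
  "dr": [
    [0,0,-0.01],
    [0,0,0],
    [0,0,-0.01],
    [0.01,0,0],
    [0,0,-0.01],
    [0,0,-0.01],
    [0,0,0],
    [0,0,-0.01]
  ],
  "delta_pos": [
    [3.2,0,0],
    [3.2,0.1,0],
    [3.2,0,0],
    [3.2,0.1,0],
    [3.2,0.1,-0.1],
    [3.2,0.1,0],
    [3.2,0.1,0],
    [3.2,0.2,0]
  ],
  "jaw": [70,70,70,70,70,70,70,70]
}}

```text
t: 12.6
ee_pos: [0.5514, 0.1332, 0.1464]
tool_rot: [0.0, 0.704, 0.71, 0.0]
wrist_force: [0.6, -0.1, 0.1]
gripper_width: 0.0621
grasp_force: 0.0
```

```bash
python3 - <<'E'
from plan import *
s=env.state(); print(s["t"],s["ee_pos"],s["wrist_force"])
w=env.get_image("wrist"); p=proj(w,[HAND["left"]])[0].astype(int); print("pred",p)
x0,y0=p-[60,80]; v=w["frame"][y0:y0+130,x0:x0+120].max(2)<45
k,l,st,ce=cv2.connectedComponentsWithStats(v.astype(np.uint8))
for i in range(1,k):
    if st[i,4]>150:
        ys,xs=np.where(l==i); c=np.c_[xs+x0,ys+y0].astype(np.float32); r=cv2.minAreaRect(c); b=cv2.boxPoints(r)
        P=plane(w,[r[0]],.1145)[0]; vx,vy,_,_=cv2.fitLine(c,2,0,.01,.01).ravel(); print(st[i]+[x0,y0,0,0,0],r,P,"line",vx,vy)
E
```

```text
12.6 [0.55138253 0.13324167 0.14644361] [ 0.58065493 -0.07235549  0.09048473]
pred [314 219]
[ 305  160   15  103 1333] ((312.7243957519531, 210.9954071044922), (102.12159729003906, 13.935873985290527), 88.83085632324219) [0.54969011 0.13822997 0.1145    ] line 0.01285978 0.9999173
```

Request:
{"method": "servo_tool", "body": {
  "dr": [
    [0,0,0],
    [0,0,0],
    [0,0,0],
    [0,0,0],
    [0,0,0],
    [0,0,0],
    [0,0,0],
    [0,0,0]
  ],
  "delta_pos": [
    [0.2,-0.1,2],
    [0,0,2],
    [0,0,2],
    [0,0,2],
    [0,0,0],
    [0,0,0],
    [0,0,0],
    [0,0,0]
  ],
  "jaw": [70,70,70,70,255,255,255,255],
  "force": 50
}}

```text
t: 13.65
ee_pos: [0.5492, 0.134, 0.0662]
tool_rot: [-0.001, 0.704, 0.711, -0.001]
wrist_force: [-5.4, -1.2, 4.9]
gripper_width: 0.0081
grasp_force: 49.0
```

```bash
sed -i 's/\[.551,.132,.1145\]/[.550,.135,.1145]/' plan.py; python3 - <<'E'
from plan import *
s=env.state(); print(s["t"],s["ee_pos"],s["gripper_width"],s["grasp_force"],s["wrist_force"])
b=.1145-s["ee_pos"][2]; print(b); HAND["left"][:2]=s["ee_pos"][:2]
rows([(*lid("left",t,t*.6,back=b),2) for t in np.linspace(0.12,.9,8)])
E
```

```text
13.65 [0.54920221 0.13397149 0.06621176] 0.008094468917247799 48.95890831947327 [-5.3846712  -1.24132938  4.8641572 ]
0.04828823888616833
{"dr": [[-0.04, 0.0, 0.0], [-0.03, 0.0, 0.0], [-0.04, 0.0, 0.0], [-0.03, 0.0, 0.0], [-0.03, 0.0, 0.0], [-0.04, 0.0, 0.0], [-0.03, 0.0, 0.0], [-0.03, 0.0, 0.0]], "delta_pos": [[0.0, -0.1, -0.7], [0.0, 0.0, -0.6], [0.0, -0.1, -0.6], [0.0, -0.1, -0.6], [0.0, -0.1, -0.6], [0.0, -0.2, -0.6], [0.0, -0.1, -0.6], [0.0, -0.2, -0.5]]}
{"dr": [[-0.04, 0.0, 0.0], [-0.03, 0.0, 0.0], [-0.03, 0.0, 0.0], [-0.04, 0.0, 0.0], [-0.03, 0.0, 0.0], [-0.04, 0.0, 0.0], [-0.03, 0.0, 0.0], [-0.03, 0.0, 0.0]], "delta_pos": [[0.0, -0.2, -0.6], [0.0, -0.1, -0.5], [0.0, -0.2, -0.5], [0.0, -0.2, -0.6], [0.0, -0.2, -0.5], [0.0, -0.2, -0.5], [0.0, -0.3, -0.5], [0.0, -0.2, -0.6]]}
```

Request:
{"method": "servo_tool", "body": {
  "dr": [
    [-0.04,0,0],
    [-0.03,0,0],
    [-0.04,0,0],
    [-0.03,0,0],
    [-0.03,0,0],
    [-0.04,0,0],
    [-0.03,0,0],
    [-0.03,0,0]
  ],
  "delta_pos": [
    [0,-0.1,-0.7],
    [0,0,-0.6],
    [0,-0.1,-0.6],
    [0,-0.1,-0.6],
    [0,-0.1,-0.6],
    [0,-0.2,-0.6],
    [0,-0.1,-0.6],
    [0,-0.2,-0.5]
  ],
  "jaw": [255,255,255,255,255,255,255,255]
}}

```text
t: 14.65
ee_pos: [0.5361, 0.1337, 0.1123]
tool_rot: [0.096, 0.697, 0.704, 0.097]
wrist_force: [3.8, -2.5, -5.2]
gripper_width: 0.0079
grasp_force: 48.7
```

Request:
{"method": "servo_tool", "body": {
  "dr": [
    [-0.04,0,0],
    [-0.03,0,0],
    [-0.03,0,0],
    [-0.04,0,0],
    [-0.03,0,0],
    [-0.04,0,0],
    [-0.03,0,0],
    [-0.03,0,0]
  ],
  "delta_pos": [
    [0,-0.2,-0.6],
    [0,-0.1,-0.5],
    [0,-0.2,-0.5],
    [0,-0.2,-0.6],
    [0,-0.2,-0.5],
    [0,-0.2,-0.5],
    [0,-0.3,-0.5],
    [0,-0.2,-0.6]
  ],
  "jaw": [255,255,255,255,255,255,255,255]
}}

```text
t: 15.65
ee_pos: [0.5054, 0.133, 0.1464]
tool_rot: [0.19, 0.678, 0.684, 0.19]
wrist_force: [3.3, -5.5, -3.4]
gripper_width: 0.0073
grasp_force: 48.6
```

```bash
python3 - <<'E'
from plan import *
s=env.state(); print(s["t"],s["ee_pos"],s["grasp_force"],s["wrist_force"])
b=env.get_image("scene")["frame"][120:230,300:450]
cv2.imwrite("pics/o6.png",cv2.convertScaleAbs(cv2.resize(b,None,fx=5,fy=5,interpolation=2),alpha=1.6))
HAND["left"][:2]=[.5492,.134]
print("down");rows([(*lid("left",t,t*.6,back=.0483),2) for t in np.linspace(.79,-.005,8)])
E
```

```text
15.65 [0.50541652 0.13303424 0.14637888] 48.62516105175018 [ 3.2910807  -5.46583312 -3.44105492]
down
{"dr": [[0.04, 0.0, 0.0], [0.03, 0.0, 0.0], [0.03, 0.0, 0.0], [0.04, 0.0, 0.0], [0.03, 0.0, 0.0], [0.04, 0.0, 0.0], [0.03, 0.0, 0.0], [0.04, 0.0, 0.0]], "delta_pos": [[0.0, 0.2, 0.5], [0.1, 0.1, 0.6], [0.0, 0.2, 0.5], [0.0, 0.2, 0.5], [0.0, 0.2, 0.6], [0.0, 0.2, 0.6], [0.0, 0.1, 0.6], [0.0, 0.2, 0.5]]}
{"dr": [[0.03, 0.0, 0.0], [0.03, 0.0, 0.0], [0.04, 0.0, 0.0], [0.03, 0.0, 0.0], [0.04, 0.0, 0.0], [0.03, 0.0, 0.0], [0.03, 0.0, 0.0], [0.04, 0.0, 0.0]], "delta_pos": [[0.0, 0.1, 0.6], [0.0, 0.1, 0.6], [0.0, 0.1, 0.6], [0.0, 0.1, 0.6], [0.0, 0.1, 0.6], [0.0, 0.1, 0.6], [0.0, 0.0, 0.6], [0.0, 0.0, 0.6]]}
```

View pics/o6.png

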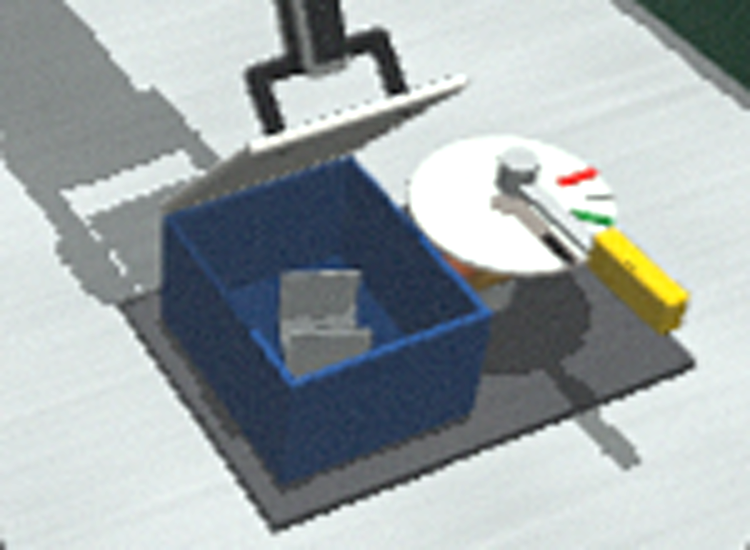

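The bracket is in the left box (at (322,322)). I'll close the left lid; the left valve is the one to turn.

Request:
{"method": "servo_tool", "body": {
  "dr": [
    [0.04,0,0],
    [0.03,0,0],
    [0.03,0,0],
    [0.04,0,0],
    [0.03,0,0],
    [0.04,0,0],
    [0.03,0,0],
    [0.04,0,0]
  ],
  "delta_pos": [
    [0,0.2,0.5],
    [0.1,0.1,0.6],
    [0,0.2,0.5],
    [0,0.2,0.5],
    [0,0.2,0.6],
    [0,0.2,0.6],
    [0,0.1,0.6],
    [0,0.2,0.5]
  ],
  "jaw": [255,255,255,255,255,255,255,255]
}}

```text
t: 16.7
ee_pos: [0.5359, 0.1337, 0.1119]
tool_rot: [0.092, 0.698, 0.704, 0.091]
wrist_force: [-1.8, -8.0, 1.9]
gripper_width: 0.0075
grasp_force: 49.9
```

Request:
{"method": "servo_tool", "body": {
  "dr": [
    [0.03,0,0],
    [0.03,0,0],
    [0.04,0,0],
    [0.03,0,0],
    [0.04,0,0],
    [0.03,0,0],
    [0.03,0,0],
    [0.04,0,0]
  ],
  "delta_pos": [
    [0,0.1,0.6],
    [0,0.1,0.6],
    [0,0.1,0.6],
    [0,0.1,0.6],
    [0,0.1,0.6],
    [0,0.1,0.6],
    [0,0,0.6],
    [0,0,0.6]
  ],
  "jaw": [255,255,255,255,255,255,255,255]
}}

```text
t: 17.7
ee_pos: [0.549, 0.1341, 0.066]
tool_rot: [-0.002, 0.704, 0.71, -0.004]
wrist_force: [-14.0, -7.3, 38.3]
gripper_width: 0.0075
grasp_force: 55.1
```

Request:
{"method": "servo_tool", "body": {
  "dr": [
    [0,0,0],
    [0,0,0],
    [0,0,0],
    [0,0,0],
    [0,0,0],
    [0,0,0],
    [0,0,0],
    [0,0,0]
  ],
  "delta_pos": [
    [0,0,0],
    [0,0,-0.1],
    [0,0,0],
    [0,0,0],
    [0,0,-1.5],
    [0,0,-2.5],
    [0,0,-3],
    [0,0,-3]
  ],
  "jaw": [255,70,70,70,70,70,70,70]
}}

```text
t: 18.7
ee_pos: [0.549, 0.1352, 0.1671]
tool_rot: [-0.003, 0.704, 0.71, -0.003]
wrist_force: [0.5, 0.2, -0.3]
gripper_width: 0.0623
grasp_force: 0.0
```

```bash
python3 - <<'E'
from plan import *
s=env.state(); print(s["t"],s["ee_pos"],s["qpos"],s["wrist_force"])
w=env.get_image("wrist"); f=w["frame"]; h=cv2.cvtColor(f,cv2.COLOR_BGR2HSV)
g=lambda u:proj(w,[u]).round()[0]
# lid closed? bar in wrist view at z .1145
print("tcp mid proj",g([.5492,.134,.1145]))
tp=env.get_image("top"); sc=env.get_image("scene")
for n,im in(("wrist",w),("top",tp),("scene",sc)):
    hv=cv2.cvtColor(im["frame"],cv2.COLOR_BGR2HSV); q=proj(im,[[.591,.246,.1]])[0].astype(int); print(n,q)
    m=(abs(hv[...,0].astype(int)-27)<9)&(hv[...,1]>100); k,l,st,ce=cv2.connectedComponentsWithStats(m.astype(np.uint8))
    for i in range(1,k):
        if st[i,4]>60 and np.linalg.norm(ce[i]-q)<90: print("  ",st[i],ce[i],plane(im,[ce[i]],.1)[0])
b=sc["frame"][120:230,220:440]; cv2.imwrite("pics/c7.png",cv2.convertScaleAbs(np.vstack([cv2.resize(b,(640,320),interpolation=2),f[0:270]]),alpha=1.5))
E
```

```text
18.7 [0.5490275  0.13517171 0.16706712] [4.07503812e-02 7.80329233e-02 1.79206123e+00 3.28754249e-04
 1.28048085e+00 3.15820602e-02] [ 0.4757778   0.19512526 -0.3390358 ]
tcp mid proj [316. 210.]
wrist [374  58]
   [ 338   41   79   27 1746] [376.76517755  54.15693013] [0.59249983 0.24930729 0.1       ]
top [194 177]
scene [426 174]
   [418 165  20  22 218] [427.24311927 175.8440367 ] [0.59583811 0.24547874 0.1       ]
```

View pics/c7.png

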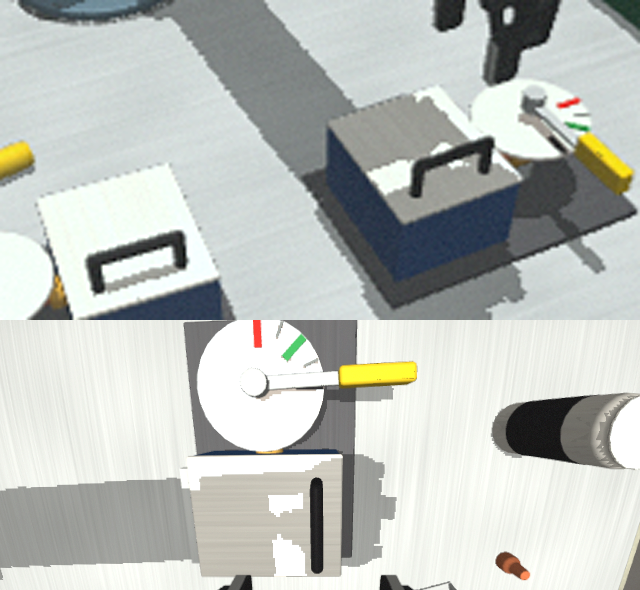

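Both lids look shut in these views: left bar at (451,165), right bar at (137,260). The left lever's yellow sleeve is at wrist (377,54), which gives about (0.592, 0.247). Next I'll go above the sleeve with the jaws across the lever.

```bash
python3 - <<'E'
from plan import *
V=np.array([.502,.244]); a=.035
Q=down(a-np.pi/2); print(Q.as_matrix().round(2))
P=np.r_[V+.09*np.array([np.cos(a),np.sin(a)]),.13]
rows([(P,Q,12),(P-[0,0,.03],Q,4)])
E
```

```text
[[ 1.    0.03  0.  ]
 [ 0.03 -1.    0.  ]
 [ 0.    0.   -1.  ]]
{"dr": [[0.0, 0.0, 0.13], [0.0, 0.0, 0.13], [0.0, 0.0, 0.13], [0.0, 0.0, 0.12], [0.0, 0.0, 0.13], [0.0, 0.0, 0.13], [0.0, 0.0, 0.13], [0.0, 0.0, 0.13]], "delta_pos": [[0.9, 0.4, 0.3], [1.0, 0.2, 0.3], [1.0, 0.1, 0.3], [1.0, 0.0, 0.4], [1.0, -0.2, 0.3], [0.9, -0.2, 0.3], [0.9, -0.4, 0.3], [0.9, -0.5, 0.3]]}
{"dr": [[0.0, 0.0, 0.13], [0.0, 0.0, 0.13], [0.0, 0.0, 0.13], [0.0, 0.0, 0.12], [0.0, 0.0, 0.0], [0.0, 0.0, 0.0], [0.0, 0.0, 0.0], [0.0, 0.0, 0.0]], "delta_pos": [[0.8, -0.6, 0.3], [0.7, -0.8, 0.3], [0.6, -0.7, 0.3], [0.4, -0.9, 0.4], [0.0, 0.0, 0.7], [0.0, 0.0, 0.8], [0.0, 0.0, 0.7], [0.1, 0.0, 0.8]]}
```

Request:
{"method": "servo_tool", "body": {
  "dr": [
    [0,0,0.13],
    [0,0,0.13],
    [0,0,0.13],
    [0,0,0.12],
    [0,0,0.13],
    [0,0,0.13],
    [0,0,0.13],
    [0,0,0.13]
  ],
  "delta_pos": [
    [0.9,0.4,0.3],
    [1,0.2,0.3],
    [1,0.1,0.3],
    [1,0,0.4],
    [1,-0.2,0.3],
    [0.9,-0.2,0.3],
    [0.9,-0.4,0.3],
    [0.9,-0.5,0.3]
  ],
  "jaw": [70,70,70,70,70,70,70,70]
}}

```text
t: 19.85
ee_pos: [0.5759, 0.2096, 0.138]
tool_rot: [-0.001, 0.963, 0.269, -0.006]
wrist_force: [-0.4, -0.4, 0.7]
gripper_width: 0.0619
grasp_force: 0.0
```

Request:
{"method": "servo_tool", "body": {
  "dr": [
    [0,0,0.13],
    [0,0,0.13],
    [0,0,0.13],
    [0,0,0.12],
    [0,0,0],
    [0,0,0],
    [0,0,0],
    [0,0,0]
  ],
  "delta_pos": [
    [0.8,-0.6,0.3],
    [0.7,-0.8,0.3],
    [0.6,-0.7,0.3],
    [0.4,-0.9,0.4],
    [0,0,0.7],
    [0,0,0.8],
    [0,0,0.7],
    [0.1,0,0.8]
  ],
  "jaw": [70,70,70,70,70,70,70,70]
}}

```text
t: 20.85
ee_pos: [0.5904, 0.2466, 0.096]
tool_rot: [0.0, 1.0, 0.02, -0.005]
wrist_force: [0.5, -0.1, 0.8]
gripper_width: 0.0614
grasp_force: 0.0
```

```bash
python3 - <<'E'
from plan import *
s=env.state(); print(s["t"],s["ee_pos"],tool(s).as_matrix().round(3)[:,0],s["wrist_force"])
w=env.get_image("wrist"); h=cv2.cvtColor(w["frame"],cv2.COLOR_BGR2HSV)
print("cam",ray(w,[[320,200]]),"pred sleeve, axis",proj(w,[[.592,.247,.107],[.502,.244,.1]]))
m=(abs(h[...,0].astype(int)-27)<9)&(h[...,1]>100); k,l,st,ce=cv2.connectedComponentsWithStats(m.astype(np.uint8))
for i in range(1,k):
    if st[i,4]>200:
        ys,xs=np.where(l==i); r=cv2.minAreaRect(np.c_[xs,ys].astype(np.float32)); print(st[i],r,plane(w,[r[0]],.107)[0])
        print(plane(w,cv2.boxPoints(r),.107).round(4).tolist())
E
```

```text
20.85 [0.59037426 0.24662419 0.09598664] [ 0.999  0.04  -0.01 ] [ 0.5335772  -0.14888008  0.8388232 ]
cam (array([0.66999137, 0.24950689, 0.27764543]), array([[-0.29512383, -0.02499323, -0.95539093]])) pred sleeve, axis [[314.84895476 240.73134571]
 [314.30606667 352.28215643]]
[ 297  186   27   94 2154] ((310.2607421875, 232.7784423828125), (93.12345886230469, 24.212867736816406), 87.79740142822266) [0.59698737 0.24987745 0.107     ]
[[0.6245, 0.2585, 0.107], [0.6256, 0.2451, 0.107], [0.5665, 0.2403, 0.107], [0.5652, 0.2552, 0.107]]
```

Request:
{"method": "servo_tool", "body": {
  "dr": [
    [0,0,0],
    [0,0,0],
    [0,0,0],
    [0,0,0],
    [0,0,0],
    [0,0,0],
    [0,0,0],
    [0,0,0]
  ],
  "delta_pos": [
    [0.2,-0.2,1.1],
    [0,0,1.1],
    [0,0,1.1],
    [0,0,1.1],
    [0,0,0],
    [0,0,0],
    [0,0,0],
    [0,0,0]
  ],
  "jaw": [70,70,70,70,255,255,255,255],
  "force": 40
}}

```text
t: 21.9
ee_pos: [0.5925, 0.2487, 0.0533]
tool_rot: [0.0, 1.0, 0.02, -0.004]
wrist_force: [-0.2, -2.9, 2.6]
gripper_width: 0.0128
grasp_force: 40.6
```

```bash
python3 - <<'E'
from plan import *
s=env.state(); e=s["ee_pos"]; print(s["t"],e,tool(s).as_matrix().round(3)[:,0],s["gripper_width"],s["grasp_force"],s["wrist_force"])
V=np.array([.502,.244]); d=e[:2]-V; r=np.hypot(*d); a0=np.arctan2(d[1],d[0]); print(r,a0)
rows([(np.r_[V+r*np.array([np.cos(a),np.sin(a)]),e[2]],down(a-np.pi/2),1) for a in np.linspace(a0,.60,13)[1:]])
E
```

```text
21.9 [0.59252903 0.24871864 0.0533444 ] [ 0.999  0.041 -0.009] 0.012834438780584592 40.63121438026428 [-0.15737094 -2.86435949  2.57024064]
0.09065192322128347 0.05207585671731093
{"dr": [[0.0, 0.01, -0.06], [0.0, 0.0, -0.04], [0.0, 0.0, -0.05], [0.0, 0.0, -0.04], [0.0, 0.0, -0.05], [0.0, 0.0, -0.05], [0.0, 0.0, -0.04], [0.0, 0.0, -0.05]], "delta_pos": [[0.0, -0.4, 0.0], [0.0, -0.4, 0.0], [0.0, -0.4, 0.0], [0.0, -0.5, 0.0], [-0.1, -0.4, 0.0], [0.0, -0.4, 0.0], [0.0, -0.4, 0.0], [0.0, -0.4, 0.0]]}
{"dr": [[0.0, 0.0, -0.04], [0.0, 0.0, -0.05], [0.0, 0.0, -0.04], [0.0, 0.0, -0.05]], "delta_pos": [[0.0, -0.4, 0.0], [0.0, -0.4, 0.0], [0.0, -0.4, 0.0], [0.0, -0.5, 0.0]]}
```

Request:
{"method": "servo_tool", "body": {
  "dr": [
    [0,0.01,-0.06],
    [0,0,-0.04],
    [0,0,-0.05],
    [0,0,-0.04],
    [0,0,-0.05],
    [0,0,-0.05],
    [0,0,-0.04],
    [0,0,-0.05]
  ],
  "delta_pos": [
    [0,-0.4,0],
    [0,-0.4,0],
    [0,-0.4,0],
    [0,-0.5,0],
    [-0.1,-0.4,0],
    [0,-0.4,0],
    [0,-0.4,0],
    [0,-0.4,0]
  ],
  "jaw": [255,255,255,255,255,255,255,255]
}}

```text
t: 22.9
ee_pos: [0.5851, 0.2812, 0.0533]
tool_rot: [-0.0, 0.978, 0.209, 0.001]
wrist_force: [4.1, -1.5, 2.5]
gripper_width: 0.013
grasp_force: 40.2
```

```bash
cat > v.py <<'E'
from plan import *
import sys
s=env.state(); e=s["ee_pos"]; x=tool(s).as_matrix()[:,0]; print(s["t"],e,"tool a",np.arctan2(x[1],x[0]),s["gripper_width"],s["grasp_force"],s["wrist_force"],s["ft_torque"])
V=np.array([.502,.244]); d=e[:2]-V; r=np.hypot(*d); a0=np.arctan2(d[1],d[0]); print(r,a0)
rows([(np.r_[V+.0905*np.array([np.cos(a),np.sin(a)]),e[2]],down(a-np.pi/2),1) for a in np.linspace(a0,float(sys.argv[1]),9)[1:]])
E
python3 v.py .79
```

```text
22.9 [0.58506879 0.28115827 0.05332872] tool a 0.4220677154565082 0.012983119847715304 40.19986152648926 [ 4.09957526 -1.49651634  2.46016879] [-0.35024557 -0.34348215  0.101731  ]
0.09100088087617561 0.420622424367679
{"dr": [[0.0, 0.0, -0.04], [0.0, 0.0, -0.05], [0.0, 0.0, -0.05], [0.0, 0.0, -0.04], [0.0, 0.0, -0.05], [0.0, 0.0, -0.05], [0.0, 0.0, -0.04], [0.0, 0.0, -0.05]], "delta_pos": [[-0.1, -0.4, 0.0], [0.0, -0.4, 0.0], [0.0, -0.4, 0.0], [0.0, -0.5, 0.0], [0.0, -0.4, 0.0], [0.0, -0.4, 0.0], [0.0, -0.4, 0.0], [0.0, -0.4, 0.0]]}
```

Request:
{"method": "servo_tool", "body": {
  "dr": [
    [0,0,-0.04],
    [0,0,-0.05],
    [0,0,-0.05],
    [0,0,-0.04],
    [0,0,-0.05],
    [0,0,-0.05],
    [0,0,-0.04],
    [0,0,-0.05]
  ],
  "delta_pos": [
    [-0.1,-0.4,0],
    [0,-0.4,0],
    [0,-0.4,0],
    [0,-0.5,0],
    [0,-0.4,0],
    [0,-0.4,0],
    [0,-0.4,0],
    [0,-0.4,0]
  ],
  "jaw": [255,255,255,255,255,255,255,255]
}}

```text
t: 23.9
ee_pos: [0.5658, 0.3085, 0.0533]
tool_rot: [-0.0, 0.923, 0.386, 0.001]
wrist_force: [4.2, 0.3, 4.3]
gripper_width: 0.0129
grasp_force: 40.3
```

Request:
{"method": "servo_tool", "body": {
  "dr": [
    [0,0,0],
    [0,0,0],
    [0,0,0],
    [0,0,0],
    [0,0,0],
    [0,0,0],
    [0,0,0],
    [0,0,0]
  ],
  "delta_pos": [
    [0,0,0],
    [0,0,0],
    [0,0,0],
    [0,0,0],
    [0,0,-1],
    [0,0,-2.5],
    [0,0,-3],
    [0,0,-3]
  ],
  "jaw": [255,70,70,70,70,70,70,70]
}}

```text
t: 24.9
ee_pos: [0.5653, 0.3078, 0.1492]
tool_rot: [-0.0, 0.923, 0.385, 0.0]
wrist_force: [0.8, 0.4, 0.7]
gripper_width: 0.0623
grasp_force: 0.0
```

Request:
{"method": "servo_tool", "body": {
  "dr": [
    [0,0,0],
    [0,0,0],
    [0,0,0],
    [0,0,0],
    [0,0,0],
    [0,0,0],
    [0,0,0],
    [0,0,0]
  ],
  "delta_pos": [
    [0,0,-3],
    [0,0,-3],
    [0,0,-3],
    [0,0,-2],
    [0,0,0],
    [0,0,0],
    [0,0,0],
    [0,0,0]
  ],
  "jaw": [70,70,70,70,70,70,70,70]
}}

```text
t: 25.9
ee_pos: [0.5649, 0.3076, 0.2564]
tool_rot: [-0.0, 0.923, 0.385, -0.001]
wrist_force: [-0.2, 0.6, -0.1]
gripper_width: 0.0617
grasp_force: 0.0
```

```bash
python3 - <<'E'
from plan import *
s=env.state(); print(s["t"],s["ee_pos"],s["gripper_width"],s["wrist_force"])
w=env.get_image("wrist"); f=w["frame"]; h=cv2.cvtColor(f,cv2.COLOR_BGR2HSV); H=h[...,0].astype(int); S=h[...,1]
for n,m,z in(("yellow",(abs(H-27)<9)&(S>100),.107),("green",(abs(H-65)<18)&(S>100),.077),("red",((H<8)|(H>172))&(S>120),.077)):
    k,l,st,ce=cv2.connectedComponentsWithStats(m.astype(np.uint8))
    for i in range(1,k):
        if st[i,4]>60:
            ys,xs=np.where(l==i); P=plane(w,np.c_[xs,ys].astype(float),z)[:,:2]; c=P.mean(0); u=np.linalg.svd(P-c,full_matrices=False)[2][0]
            d=c-[.502,.244]; print(n,st[i],c,"from V",np.hypot(*d),np.arctan2(d[1],d[0]),"axis",np.arctan(u[1]/u[0]))
for n in("scene","top"):
    im=env.get_image(n); h=cv2.cvtColor(im["frame"],cv2.COLOR_BGR2HSV)
    k,l,st,ce=cv2.connectedComponentsWithStats(((abs(h[...,0].astype(int)-27)<9)&(h[...,1]>100)).astype(np.uint8))
    for i in range(1,k):
        if 30<st[i,4]<500:
            P=plane(im,[ce[i]],.102)[0]; d=P[:2]-[.502,.244]; print(n,st[i],P,np.hypot(*d),np.arctan2(d[1],d[0]))
E
```

```text
25.9 [0.56486181 0.30764041 0.25637571] 0.06170189582414608 [-0.23147042  0.63675809 -0.11095885]
yellow [309 152  14  53 675] [0.56675395 0.30943868] from V 0.09206136512511423 0.7906574842394428 axis 0.8130929888436039
green [   0    0  224  250 5237] [0.43243244 0.50421616] from V 0.26935496007282655 1.8320321738172112 axis -0.004824617578964648
green [338   0  35  17 310] [0.71843454 0.40481235] from V 0.26963776134924294 0.6390104603284601 axis -0.7504245395882179
green [ 29 202  19  13  68] [0.28678423 0.52811475] from V 0.35642533388757697 2.219077590421363 axis -0.5788285513199879
red [285 218  16  14  82] [0.50168786 0.28348875] from V 0.039489987919366434 1.578700811740857 axis -1.54309164778558
scene [428 155  25  14 221] [0.56945214 0.30186333 0.102     ] 0.08887044885563175 0.7090296233181398
scene [194 169  38  22 342] [ 0.39800289 -0.21141736  0.102     ] 0.4671406315898678 -1.795302392006291
scene [237 215   6  11  36] [ 0.54507961 -0.18860141  0.102     ] 0.43474110850901637 -1.4715408691144767
scene [197 231  14  29 262] [ 0.57606536 -0.26937999  0.102     ] 0.518695177630251 -1.42751488693065
top [406 174  13  22 134] [ 0.57028393 -0.26824026  0.102     ] 0.5167714990935404 -1.4382731332033156
top [160 180  20  19 137] [0.56306775 0.30465588 0.102     ] 0.08607209685349211 0.7820145584788805
top [364 290  40  16 374] [ 0.31035437 -0.19212377  0.102     ] 0.4763737928220887 -1.984825089517645
```

The sleeve stands at 0.79 rad in the world frame. The red mark gives a station yaw of about 0.008, so the valve reads about 0.78. The right lever hasn't moved, and the arm is clear.

```bash
python3 -c "
from rig import env
print(env.sign_off())"
```

```text
the job is handed in; nothing more can be done
None
```

Handed in at about 26 s, verdict not reported: I found the bracket in the left box, closed both lids and left the left valve at about 0.78 rad on the green mark, with the right valve unmoved.

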